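# Close the stone case: lid down, cover plate tucked under its lip and held

### The arm

A 6-joint arm with a two-finger parallel gripper is mounted at the origin on a cart in front of the work surface, level with it; the furniture and walls round the work are solid. World frame = base frame: x ahead of the robot, y to its left, z up, the work surface at z = 0. Lengths are in mm, angles in rad, forces in N, time in s.
With the tool pointing down it reaches from about 275 to 1000 mm from the base axis. Payload 8.4 kg.
Tool frame: the origin (TCP) lies at the centre of the arm's flange, where the gripper is bolted on; the fingertips stand 173 mm ahead of it and the grasp point (between the pads) lies 155 mm ahead of it (tcp_to_tips is the distance from the TCP to the fingertips, in mm); z points along the fingers, x is the direction in which the jaws open and shut, and the axes are right-handed (so a half turn about z gives the same grasp; the last joint's range is limited). The gripper opens to 85 mm and grips with 20 to 120 N. Pads are 22 mm wide; open, the fingers measure 114 mm over their backs; the gripper's body (76 mm by 85 mm) begins 54 mm behind the grasp point. The pads swing forward as they close: fully open they stand 13 mm farther back than shut.
Start: joints at [1.118, 0.353, 1.633, -0, 1.155, -0.002], TCP at [272.303, 562.566, 404.681] pointing down, gripper open.
Joint ranges: [-2.63, 2.63], [-0.92, 2.1], [0.06, 2.66], [-1.3, 4.44], [0, 2.69], [-3.02, 3.02]. Speed limits (rad/s): [2.22, 2.22, 2.79, 3.14, 3.14, 3.14].

### API

Orientations are given as [roll, pitch, yaw] about the fixed x, y, z axes, in that order (R = Rz(yaw) Ry(pitch) Rx(roll)).
In Python, from rig import sense, grab_frame, camera_info, sign_off, tcp_to_tips gives the robot as it stands.
- The arm moves only by the shell command python3 -m creep 'ROWS' [FORCE]. ROWS is text: rows parted by semicolons, each of 5 numbers parted by spaces: the opening in per cent of the stroke, from 0 (shut) to 100 (fully open), then the shift along the tool's x, y, z in cm, then the turn about the tool's z in degrees. In form: fingers tx ty tz roll; .... A call has 1 to 20 rows; each row is the pose to reach, as a shift and turn from the pose measured when the call began, along the tool's axes at that moment; what a row does not reach only later rows make up. A row lasts 1/10 s, in which the tool goes at most 50 mm and 8.59 degrees, less where a joint would pass 70% of its speed; a pose out of reach is approached as far as the arm can. A call with a gripper value outside its range is refused whole. The fingers move at their own pace and stop on an object; FORCE is the grip in N (left out, the last holds). Time passes only in rows, so rows that repeat a pose let the fingers close. It gives the time, the measured TCP pose, the force and the opening at its end, in the units of the state.
- sense(): the state, without advancing time (a new reading comes with each control period).
- grab_frame(name): name is "scene" or "top" or "wrist"; returns (picture, depth): 420x560x3 uint8, blue, green, red; 420x560 float32, mm along the optical axis (not along the pixel's ray), 0 where there is no reading.
- camera_info(name): a dict with "vertical_fov" (degrees; the focal length in pixels is half the picture's height over the tangent of half this angle, whatever the lens; pixels are square), "cx", "cy" (the principal point, pixels), "world_to_cam" (4x4, takes a point from world to camera coordinates). Camera axes: x right, y down, z forward; pixel columns grow to the right and rows downward; lengths in mm; the calibration is good to about 2 mm. The wrist camera is an equidistant fisheye: a pixel r from the principal point sees the ray r / f radians off the axis. A picture is of the moment at which its call begins: read the wrist's pose just before it. camera_info takes no time and is no camera call; for the wrist camera it gives the pose at the moment of the call.
- sign_off(): hands the job in, once; it reports no verdict.
The state is a dict: "clock": time; "qpos": joint angles; "qvel": joint speeds; "joint_efforts": joint torques, N m; "eef_pos": TCP position; "tcp_rot": TCP orientation; "contact_force": force on the tool from outside, world axes, zero at the start; "wrist_torque": the same for the moment, N m; "opening": opening from 0.0 (shut) to 1.0 (fully open).
Only numpy, scipy, OpenCV 4.12 (cv2) and the standard library are available. Lean on these libraries where they do the work, as an engineer would, in place of code of your own. Each camera call takes 0.05 s, during which the arm holds its last target.

### The job

The stone case is loaded, so close it up: first shut its hinged wooden lid, then take the aluminium cover plate by its black rib and slide its plain back edge under the lid's overhanging front lip, without lifting the lid, until the plate is fully home against the box, square and centred over the front well. Finish while still holding the plate there, pressed firmly flat on the case (about 10 N) so that I can put the screws in; leave the jar, the wax star and the teal stone where they are.

Things in the scene. Friction and masses are not known exactly. Their poses are not given: they have to be found in the camera images.
- stone_case: Fixed light-wood case, 200 mm long (x), 140 wide (y). Origin on the bench, mid-width, in the plane of the rear box's front wall; +x to the back (hinge side), z up. Rear box: x 0 to 100 mm, rim 39 mm above the bench. With the lid shut its lip overhangs the front half from x -25 to 0, underside at z 39 mm: a slot 9 mm high, 25 deep, ended by the front wall at x 0 (the stop).
- front_well: Fixed front half of the case, on which the plate comes to lie; same origin and axes as the case. x -100 to 0 mm; flat rim 30 mm above the bench round an open well (x -80 to -30, y -45 to +45, 12 mm deep).
- case_lid (a joint): Lid angle, rad: 0 shut, 1.2 most open; starts 0.5 to 0.95 open. Dark wooden lid, 150 mm wide (y), 6 thick. Hinge line along case y at case x +100 mm, z 39 mm (level of the lid's underside). Stiff hinge: stays at any angle, 2 to 4 N at the front edge moves it. It only opens upward from 0.
- lid_edge (a point): Middle of the lid's front edge (the lip), level with its upper face, 125 mm from the hinge line; moves with the lid. The last 12 mm of the underside slope up slightly as a lead-in.
- desk_lamp: Black lamp, fixed furniture to keep the arm clear of: its arm rises from a foot at the bench's right rear (world x 0.72, y -0.27, z 0.06 m) over the rear of the bench through (0.64, 0, 0.22) to an elbow at (0.55, 0.27, 0.38); its head hangs over the left part of the bench, y above 0.45 m. Origin at (0.55, 0.20, -0.13).
- cover_plate: Loose aluminium plate, 90 mm (its x) by 120 mm (its y) by 5 mm, 0.2 kg, with a black upright rib; lies on the bench rib up. Origin at the centre of the underside; +x points from the rib side to the plain back edge that goes under the lip.
- plate_rib (a point): Centre of the black rib by which the plate is gripped: rib 10 mm thick (plate x), 60 mm long (plate y), standing 26 mm above the plate's top; this point is 13 mm above the plate's top, 18 mm above its underside, 25 mm from the plate centre towards its front and 70 mm from the back edge.
- plate_edge (a point): Middle of the plate's back edge, at its underside. Fully home it lies at case x = 0, y = 0, z = 30 mm.
- pigment_jar_0: small brown jar with white lid, 35 mm across, 46 mm tall; loose bystander, to be left alone; origin at the centre of its underside.
- wax_star: blue wax star, 31 mm across, 8 mm tall; loose bystander, to be left alone; origin at the centre of its underside.
- teal_stone_c: rough teal stone, 21x28x14 mm; loose bystander, to be left alone; origin at the centre of its underside.

How it is judged (in metres and radians):
On the way, in this order (a step that is already met when the one before it is completed fails the run):
1. the lid is shut, the plate not yet at the case (value of joint case_lid below 0.035 rad and horizontal distance between plate_edge and stone_case above 0.04 m), for 0.2 s.
2. the plate is tucked under the lip and fully home, lid still shut (x of plate_edge in the frame of stone_case between -0.007 and 0.004 m and y of plate_edge in the frame of stone_case between -0.012 and 0.012 m and z of plate_edge in the frame of stone_case between 0.026 and 0.033 m and angle between the x axis of cover_plate and the x axis of stone_case, either way round below 0.08 rad and angle between cover_plate's own z axis and vertical below 0.03 rad and value of joint case_lid below 0.035 rad), for 0.2 s.
At the end, for the whole second after the job is handed in: The lid is shut (under 0.035 rad); the plate's back edge is within 7 mm of the box's front wall under the lip, within 12 mm of centre, square to the case within 0.08 rad and flat within 0.03 rad; the fingers still hold it, and it is pressed on the front half of the case with more than 4 N, at rest (all of step 2 and contact force between cover_plate and front_well above 4 N and contact force between the fingers and cover_plate above 2 N and linear speed of cover_plate below 0.02 m/s); the arm keeps its last pose, push and grip.
It fails at once if the lid is lifted (over 0.06 rad, about 7 mm at the lip) while the plate's edge is at or under it (value of joint case_lid above 0.06 rad and x of plate_edge in the frame of stone_case between -0.035 and 0.02 m and y of plate_edge in the frame of stone_case between -0.06 and 0.06 m and z of plate_edge in the frame of stone_case below 0.06 m).
It fails at once if a bystander is moved more than 20 mm (distance of any of pigment_jar_0, wax_star, teal_stone_c from where it was at the start of the episode above 0.02 m).
It also fails if it takes over 61 s, if anything falls off the work surface, if the arm or the gripper's body presses on something with over 40 N, if the wrist force passes 120 N, or if a joint passes its speed limit or range.

## Working session

There is one attempt and no reset: what is moved stays moved. The work goes in short steps, Python scripts to look and compute and a shell command to move; the robot and the scene stay as the last step left them, time stands still between calls to the robot, and variables do not carry over. Pictures are saved under pics/ and viewed, and the job is handed in when it is done.

```bash
mkdir -p pics; ls
python3 - <<'E'
from rig import *
import cv2,json,numpy as np
s=sense();print(s)
for n in("scene","top","wrist"):
    i=camera_info(n);print(n,i)
    p,d=grab_frame(n);cv2.imwrite(f"pics/{n}0.png",p);np.save(f"pics/{n}0.npy",d)
print(tcp_to_tips)
E
```

```text
pics
{'clock': 0.0, 'qpos': array([ 1.11757643e+00,  3.53681720e-01,  1.63415188e+00,  3.59877927e-06,
        1.15519293e+00, -2.42099880e-03]), 'qvel': array([ 1.19137567e-03, -3.20055602e-04,  3.96547658e-04, -5.88543326e-04,
        1.01832850e-03,  8.48449805e-05]), 'joint_efforts': array([-1.78270202e-03, -6.05251551e+01, -3.42074847e+01, -8.98556254e-05,
        9.31883493e-03,  4.70479335e-06]), 'eef_pos': array([272.21014146, 562.34276926, 403.93294295]), 'tcp_rot': array([-3.14158589e+00,  1.43386165e-03,  1.11999598e+00]), 'contact_force': array([ 0.13179321, -0.4938576 ,  0.03706367]), 'wrist_torque': array([-0.00580354,  0.00080004,  0.04378878]), 'opening': 1.0035145444631492}
scene {'vertical_fov': 53.195340503638285, 'cx': 277.65835264741963, 'cy': 208.474946624511, 'world_to_cam': array([[-4.05668234e-01, -9.13991984e-01, -7.20674777e-03,
         2.49703137e+02],
       [-7.19213225e-01,  3.24063150e-01, -6.14585561e-01,
         3.71915105e+02],
       [ 5.64061718e-01, -2.44134651e-01, -7.88817248e-01,
         6.11292859e+02],
       [ 0.00000000e+00,  0.00000000
[... 258 characters left out ...]
76181e-01,  2.36439125e-02, -4.10772476e-02,
         5.07954955e+02],
       [ 4.15088973e-02,  1.80643857e-02, -9.98974819e-01,
         9.55142902e+02],
       [ 0.00000000e+00,  0.00000000e+00,  0.00000000e+00,
         1.00000000e+00]])}
wrist {'vertical_fov': 65.70646984690485, 'cx': 280.89893473561517, 'cy': 209.96551244787062, 'world_to_cam': array([[ 4.36179524e-01,  8.99856838e-01, -2.25695723e-03,
        -6.23704018e+02],
       [ 8.51540045e-01, -4.11945935e-01,  3.24314813e-01,
        -4.16695172e+01],
       [ 2.90907158e-01, -1.43381370e-01, -9.45946514e-01,
         3.81796214e+02],
       [ 0.00000000e+00,  0.00000000e+00,  0.00000000e+00,
         1.00000000e+00]])}
173.4
```

View pics/scene0.png

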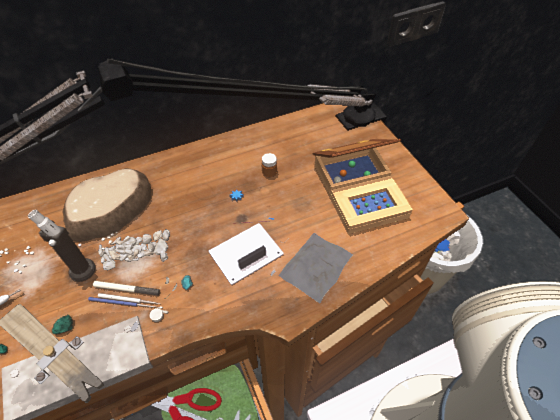

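View pics/top0.png

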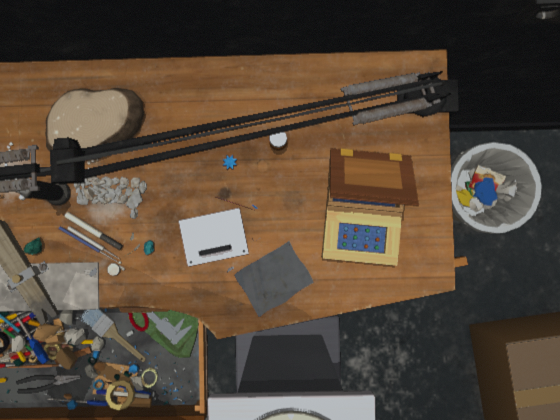

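View pics/wrist0.png

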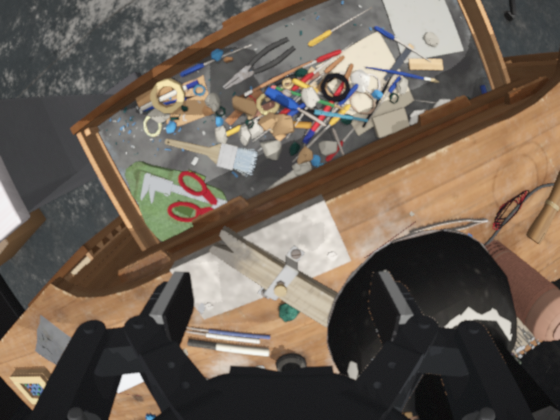

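Run:
```python
import cv2
p=cv2.imread('pics/top0.png')
a=cv2.resize(p[195:280,165:265],None,fx=7,fy=7,interpolation=cv2.INTER_CUBIC);cv2.imwrite('pics/c1.png',a)
a=cv2.resize(p[140:275,315:425],None,fx=4.4,fy=4.4,interpolation=cv2.INTER_CUBIC);cv2.imwrite('pics/c2.png',a)
p=cv2.imread('pics/scene0.png')
a=cv2.resize(p[215:295,195:295],None,fx=7,fy=7,interpolation=cv2.INTER_CUBIC);cv2.imwrite('pics/c3.png',a)
a=cv2.resize(p[130:240,300:420],None,fx=5,fy=5,interpolation=cv2.INTER_CUBIC);cv2.imwrite('pics/c4.png',a)
```

```text
(no output)
```

View pics/c1.png

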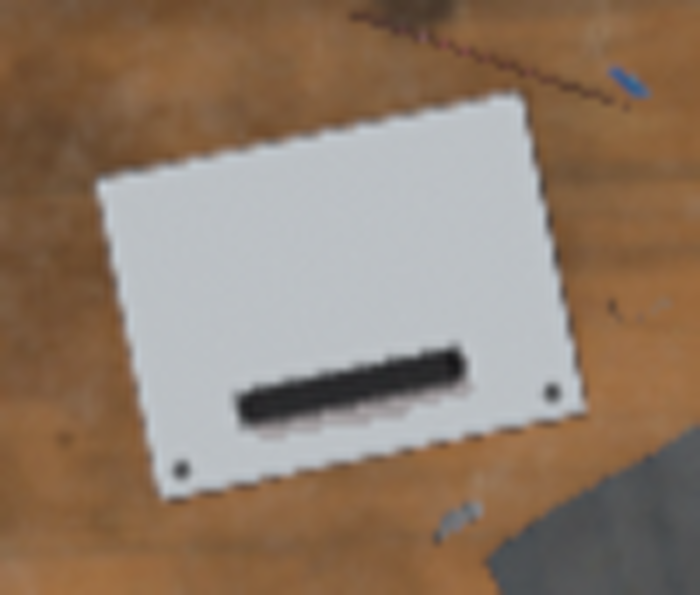

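View pics/c2.png

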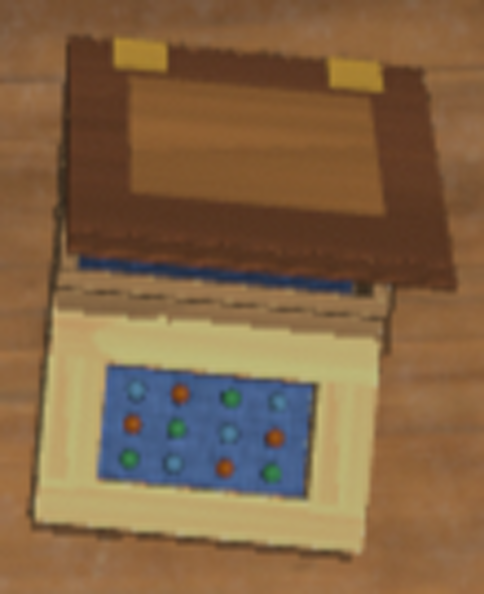

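View pics/c3.png

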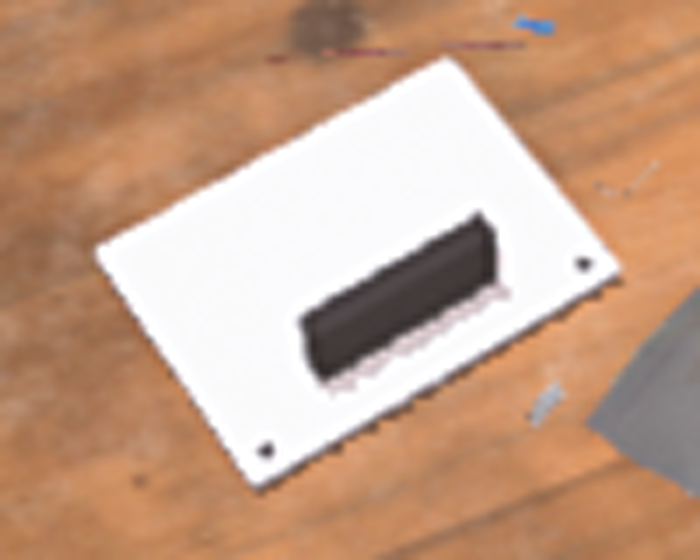

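View pics/c4.png

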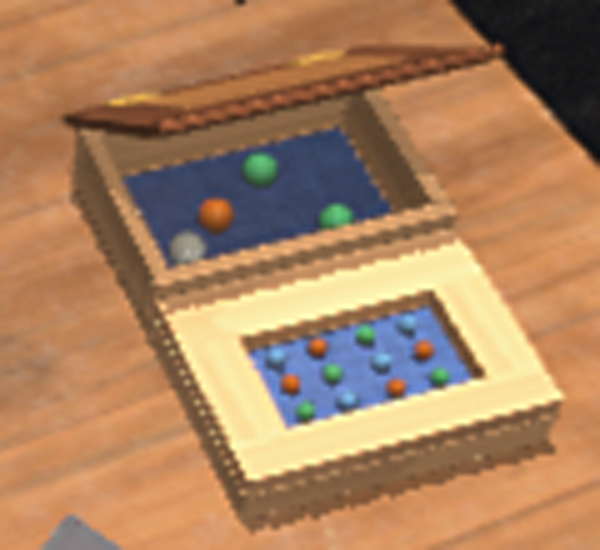

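```bash
cat > h.py <<'E'
import numpy as np, cv2
from scipy.optimize import least_squares
from rig import camera_info
C={n:camera_info(n) for n in("scene","top")}
def proj(n,P):
    i=C[n];P=np.atleast_2d(P);q=P@i['world_to_cam'][:3,:3].T+i['world_to_cam'][:3,3]
    f=210/np.tan(np.radians(i['vertical_fov']/2))
    return np.c_[f*q[:,0]/q[:,2]+i['cx'],f*q[:,1]/q[:,2]+i['cy']]
def unc(p,s,x0,y0): return (np.array(p,float)+.5)/s-.5+[x0,y0]
def tri(a,b):
    r=least_squares(lambda X:np.r_[(proj('top',X)-a).ravel(),(proj('scene',X)-b).ravel()],[450,0,20])
    return r.x,np.abs(r.fun).max()
def Rz(t): return np.array([[np.cos(t),-np.sin(t),0],[np.sin(t),np.cos(t),0],[0,0,1]])
E
python3 - <<'E'
from h import *
np.set_printoptions(precision=1,suppress=True)
pt=unc([(100,183),(522,93),(585,410),(163,497)],7,165,195)
ps=unc([(97,246),(452,57),(620,270),(258,484)],7,195,215)
for a,b in zip(pt,ps):print('plate',*tri(a,b))
M=np.array([[45,60,5],[45,-60,5],[-45,-60,5],[-45,60,5.]])
def fit(M,pt,ps,x0):
    f=lambda v:np.r_[(proj('top',M@Rz(v[3]).T+v[:3])-pt).ravel(),(proj('scene',M@Rz(v[3]).T+v[:3])-ps).ravel()]
    r=least_squares(f,x0);print('pose',r.x[:3],'yaw %.3f'%r.x[3],np.abs(r.fun).max());print(r.fun)
    return r.x
fit(M,pt,ps,[450,150,0,0])
ct=unc([(35,522),(360,552),(382,355),(107,365),(316,383),(306,497),(99,479)],4.4,315,140)
cs=unc([(245,480),(560,400),(460,243),(243,340),(433,292),(485,375),(288,428)],5,300,130)
for a,b in zip(ct,cs):print('case',*tri(a,b))
M=np.array([[-100,70,30],[-100,-70,30],[-30,45,30],[-30,-45,30],[-80,-45,30],[-80,45,30]],float)
k=[0,1,3,4,5,6]
c=fit(M,ct[k],cs[k],[460,-130,0,0])
lt=unc([(68,248),(455,288)],4.4,315,140); ls=unc([(160,122),(500,46)],5,300,130)
for a,b in zip(lt,ls):
    X,e=tri(a,b);print('lid',X,e,Rz(c[3]).T@(X-c[:3]))
E
```

```text
plate [488.4 207.4  10.8] 0.7590992719935628
plate [510.3  90.9   8.1] 0.984459488173286
plate [423.   75.5   7.1] 0.9078664313546483
plate [401.7 191.6   7.1] 1.0075259346982932
pose [456.1 141.4   2.6] yaw 0.179 1.4044080731821396
[ 0.5 -0.3  1.1 -0.   1.4  0.6  0.5  0.7 -1.2  0.5 -0.9 -0.3 -0.3 -0.2
 -1.3  0.2]
case [412.3 -63.5  33.9] 0.2782986301390906
case [ 396.  -200.9   32.1] 0.8115864901723171
case [ 480.  -209.6   38.8] 0.4854427500873726
case [477.  -97.3  32.9] 1.322782473767461
case [ 467.4 -185.3   31.7] 1.1599620668741863
case [ 419.4 -179.3   32.9] 1.1295182409577365
case [429.2 -92.   32.3] 0.8755582829138007
pose [ 503.2 -144.8    2. ] yaw -0.118 2.0999579964482677
[ 0.1  0.1  1.5  0.6  0.5 -0.3  1.3  0.2  1.2  1.  -0.   0.5 -0.4  0.6
 -0.1 -0.1 -2.1 -0.3 -1.  -0.5 -0.6  0.4 -1.4  0.3]
lid [521.2 -72.2 130.6] 1.0955477265827653 [  9.4  74.2 128.6]
lid [ 502.7 -217.9  130.5] 0.8212706420869154 [  8.1 -72.7 128.5]
```

```bash
python3 -m creep '0 -14 8 0 0; 0 -27 16 0 8; 0 -27 16 0 16;0 -27 16 0 24;0 -27 16 0 32;0 -27 16 0 40;0 -27 16 0 48;0 -40 35 0 56; 0 -53 53 0 64;0 -53 53 0 71;0 -53 53 0 71;0 -53 53 0 71;0 -53 53 0 71;0 -53 53 0 71;0 -53 53 0 71;0 -53 53 0 71;0 -53 53 0 71;0 -53 53 0 71;0 -53 53 0 71;0 -53 53 0 71'
python3 - <<'E'
from rig import *
import cv2,numpy as np
print(sense()); i=camera_info('wrist'); p,d=grab_frame('wrist'); cv2.imwrite('pics/w1.png',p); np.savez('pics/w1.npz',d=d,**i)
E
```

```text
clock: 2.15
eef_pos: [517.8, -144.5, 404.6]
tcp_rot: [3.141, 0.001, -0.118]
contact_force: [0.3, 0.3, -0.2]
opening: -0.001
{'clock': 2.15, 'qpos': array([-2.74592345e-01,  2.17642354e-01,  1.82010954e+00, -9.72445842e-04,
        1.10458649e+00, -1.56127308e-01]), 'qvel': array([ 0.00313292, -0.00427808, -0.00358836, -0.00082266, -0.00013784,
        0.00018593]), 'joint_efforts': array([-5.33852074e-01, -4.90908086e+01, -3.32490206e+01, -2.74401926e-02,
       -5.61762659e-03,  5.63584370e-03]), 'eef_pos': array([ 517.81585209, -144.46756295,  404.64207313]), 'tcp_rot': array([ 3.14085086e+00,  8.71871386e-04, -1.18027918e-01]), 'contact_force': array([ 0.31377727,  0.25231463, -0.22339642]), 'wrist_torque': array([0.03259475, 0.00597081, 0.01711796]), 'opening': -0.0010279036514048475}
```

View pics/w1.png

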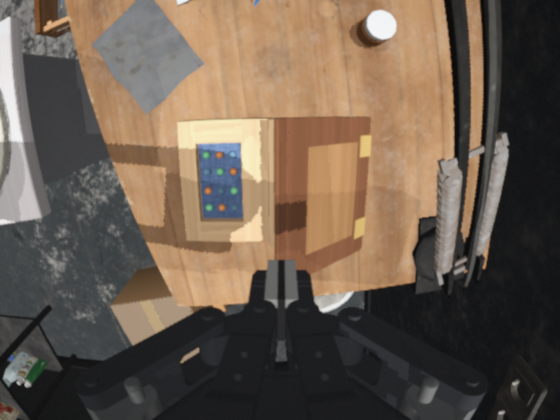

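```bash
python3 -m creep '0 0 0 3 0;0 0 0 6 0;0 0 0 9 0;0 0 0 10 0;0 0 0 10.7 0;0 0 0 11.4 0;0 0 0 12.1 0;0 0 0 12.8 0;0 -0.2 0 13.5 0;0 -0.4 0 14.2 0;0 -0.6 0 14.9 0;0 -0.8 0 15.6 0;0 -1 0 16.3 0;0 -1 0 17 0;0 -1 0 17.6 0;0 -1 0 18 0;0 -1 0 18.2 0; 0 -1 0 18.3 0'
```

```text
clock: 4.0
eef_pos: [507.9, -143.4, 221.6]
tcp_rot: [3.141, 0.001, -0.118]
contact_force: [-0.4, 0.8, 0.9]
opening: -0.0
```

```bash
cat > look.py <<'E'
import sys,cv2,numpy as np
from rig import *
s=sense();print(s['clock'],s['eef_pos'].round(1),s['tcp_rot'].round(4),s['contact_force'].round(1),s['opening'].round(3))
for a in sys.argv[1:]:
    n,k=a.split(':')
    i=camera_info(n);p,d=grab_frame(n);cv2.imwrite(f'pics/{k}.png',p);np.savez(f'pics/{k}.npz',d=d,**i)
E
python3 look.py scene:s1 top:t1
python3 - <<'E'
import cv2,numpy as np
a=cv2.imread('pics/s1.png')[110:260,280:440];b=cv2.imread('pics/t1.png')[130:280,300:440]
cv2.imwrite('pics/st1.png',np.hstack([cv2.resize(a,(400,375)),cv2.resize(b,(350,375))]))
E
```

```text
Traceback (most recent call last):
  File "look.py", line 3, in <module>
    s=sense();print(s['clock'],s['eef_pos'].round(1),s['tcp_rot'].round(4),s['contact_force'].round(1),s['opening'].round(3))
                                                                                                       ^^^^^^^^^^^^^^^^^^
AttributeError: 'float' object has no attribute 'round'
[ WARN:0@0.021] global loadsave.cpp:275 findDecoder imread_('pics/s1.png'): can't open/read file: check file path/integrity
Traceback (most recent call last):
TypeError: 'NoneType' object is not subscriptable
```

```bash
sed -i "s/s\['opening'\].round(3)/round(s['opening'],3)/" look.py
python3 look.py scene:s1 top:t1
python3 - <<'E'
import cv2,numpy as np
a=cv2.imread('pics/s1.png')[110:260,280:440];b=cv2.imread('pics/t1.png')[130:280,300:440]
cv2.imwrite('pics/st1.png',np.hstack([cv2.resize(a,(400,375)),cv2.resize(b,(350,375))]))
E
```

```text
4.0 [ 507.9 -143.4  221.6] [ 3.1408e+00  7.0000e-04 -1.1790e-01] [-0.4  0.8  0.9] -0.0
```

View pics/st1.png

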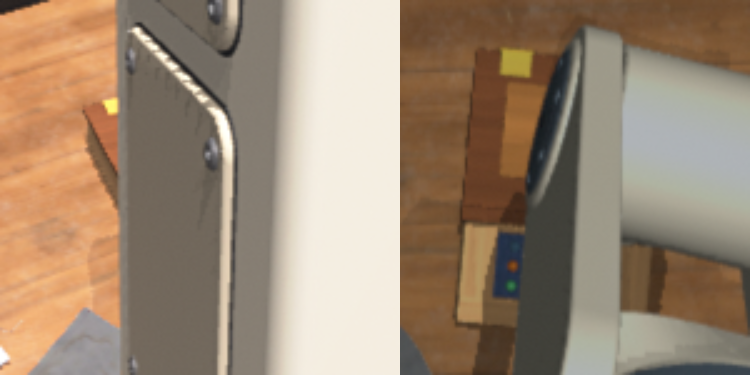

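```bash
python3 -m creep '0 0 0 0.1 0;0 0 0 0.2 0;0 0 0 0.3 0;0 0 0 0.3 0;0 0 0 0.3 0'
```

```text
clock: 4.6
eef_pos: [508.1, -143.4, 218.8]
tcp_rot: [3.141, 0.0, -0.118]
contact_force: [0.1, 0.2, 1.0]
opening: -0.0
```

```bash
python3 -m creep '0 0 0 0.1 0;0 0 0 0.2 0;0 0 0 0.2 0; 0 0 0 0.3 0;0 0 0 0.3 0'
```

```text
clock: 5.1
eef_pos: [508.2, -143.5, 218.0]
tcp_rot: [3.141, -0.0, -0.118]
contact_force: [-9.1, 2.9, 33.2]
opening: -0.001
```

```bash
python3 -m creep '0 0 0 -2 0;0 0 0 -6 0;0 -2 3 -11 0;0 -4.4 5.6 -14 0;0 -4.4 5.6 -14 0;0 -4.4 5.6 -14 0;0 -4.4 5.6 -14 0'; python3 look.py wrist:w2
```

```text
clock: 5.8
eef_pos: [457.9, -193.4, 357.2]
tcp_rot: [3.141, 0.0, -0.118]
contact_force: [-0.7, 0.3, 0.3]
opening: 0.001
5.8 [ 457.9 -193.4  357.2] [ 3.1412e+00  4.0000e-04 -1.1830e-01] [-0.7  0.3  0.3] 0.001
```

View pics/w2.png

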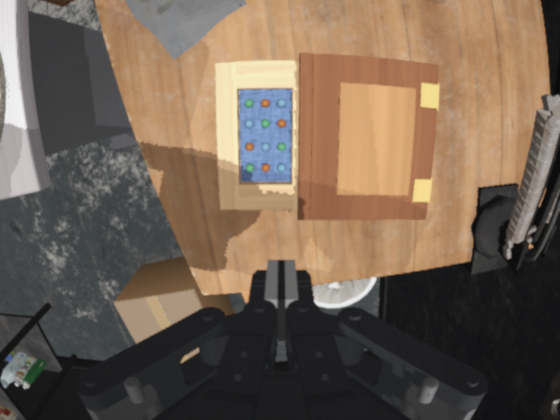

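Run:
```python
import cv2
p=cv2.imread('pics/w2.png')
cv2.imwrite('pics/c5.png',cv2.resize(p[50:225,205:320],None,fx=3.4,fy=3.4,interpolation=cv2.INTER_CUBIC))
```

```text
(no output)
```

View pics/c5.png

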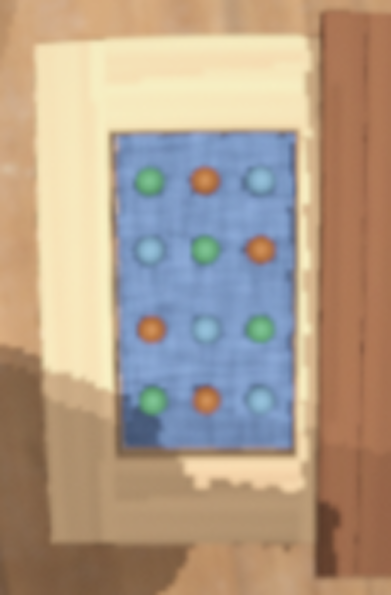

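```bash
cat >> h.py <<'E'
def projw(i,P):
    P=np.atleast_2d(P);q=P@i['world_to_cam'][:3,:3].T+i['world_to_cam'][:3,3]
    f=210/np.tan(np.radians(float(i['vertical_fov'])/2))
    rho=np.hypot(q[:,0],q[:,1]);th=np.arctan2(rho,q[:,2])
    return np.c_[f*th*q[:,0]/rho+i['cx'],f*th*q[:,1]/rho+i['cy']]
E
python3 - <<'E'
from h import *
np.set_printoptions(precision=1,suppress=True)
i=dict(np.load('pics/w2.npz'))
px=unc([(36,43),(51,545),(320,12),(318,577),(112,131),(297,131),(295,453),(122,453)],3.4,205,50)
M=np.array([[-100,70,30],[-100,-70,30],[-25,75,45],[-25,-75,45],[-80,45,30],[-30,45,30],[-30,-45,30],[-80,-45,30]],float)
print(projw(i,[[500,-145,30]]))
def g(v):return (projw(i,M@Rz(v[2]).T+[v[0],v[1],v[3]])-px)
for free in(0,1):
    f=lambda v:(g(np.r_[v[:3],v[3]*free])).ravel()
    r=least_squares(f,[503,-145,-.118,0]);print(r.x,'yaw %.4f'%r.x[2]);print(r.fun.reshape(-1,2))
E
```

```text
[[321.2 135.9]]
[ 503.7 -146.2   -0.1    0. ] yaw -0.1172
[[-0.5 -0.2]
 [ 0.5 -0.5]
 [ 0.5 -0.9]
 [-0.3  0.3]
 [-0.7 -0.2]
 [ 0.7 -1. ]
 [ 0.9  1.3]
 [-1.2  1.5]]
[ 503.6 -146.5   -0.1   -2.7] yaw -0.1172
[[-0.1  0.4]
 [ 0.8 -1.2]
 [ 0.2 -0.2]
 [-0.6 -0.5]
 [-0.5  0.2]
 [ 0.5 -0.6]
 [ 0.6  0.8]
 [-1.   1. ]]
```

```bash
python3 -m creep '45 -1 -5 0 0;45 -2 -10 0 -6;45 -3 -15 0 -12;45 -4 -20 2 -17;45 -5 -25 4 -17;45 -6 -30 6 -17;45 -6.5 -32.5 6 -17;45 -6.5 -32.5 6 -17;45 -6.5 -32.5 6 -17;45 -6.5 -32.5 6 -17'; python3 look.py wrist:w3
```

```text
clock: 6.85
eef_pos: [431.5, 136.9, 296.2]
tcp_rot: [3.141, 0.003, 0.18]
contact_force: [0.8, 0.1, 0.4]
opening: 0.451
6.85 [431.5 136.9 296.2] [3.1415e+00 2.7000e-03 1.7950e-01] [0.8 0.1 0.4] 0.451
```

View pics/w3.png

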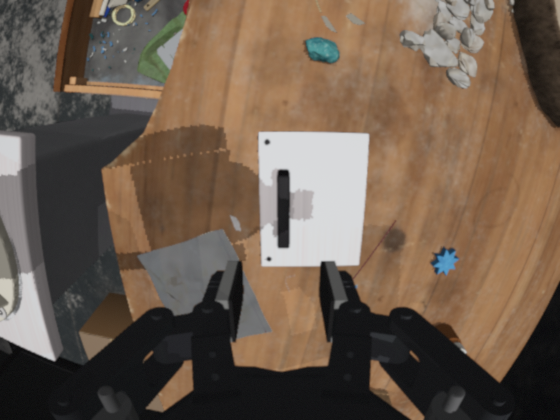

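Run:
```python
import cv2
p=cv2.imread('pics/w3.png')
cv2.imwrite('pics/c6.png',cv2.resize(p[125:275,250:375],None,fx=4,fy=4,interpolation=cv2.INTER_CUBIC))
```

```text
(no output)
```

View pics/c6.png

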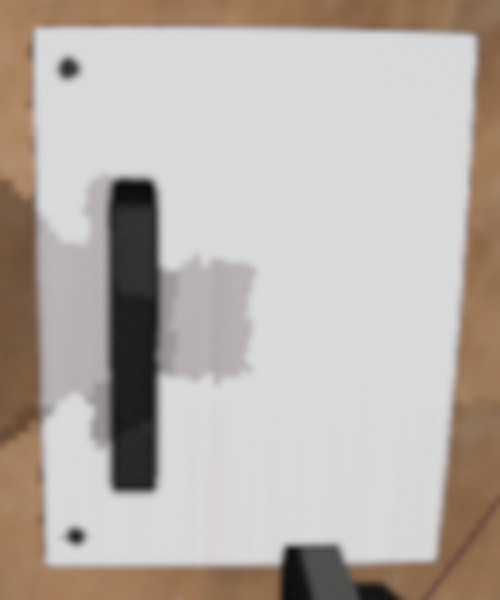

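Run:
```python
from h import *
np.set_printoptions(precision=1,suppress=True)
i=dict(np.load('pics/w3.npz'))
px=unc([(34,28),(476,36),(437,563),(47,565),(111,203),(156,200),(157,490),(111,490)],4,250,125)
M=np.array([[-45,60,5],[45,60,5],[45,-60,5],[-45,-60,5],[-30,30,31],[-20,30,31],[-20,-30,31],[-30,-30,31]],float)
for free in(0,1):
    f=lambda v:(projw(i,M@Rz(v[2]).T+[v[0],v[1],v[3]*free])-px).ravel()
    r=least_squares(f,[456,141,.18,0]);print(r.x,'yaw %.4f'%r.x[2], 'rib',r.x[:2]+Rz(r.x[2])[:2,:2]@[-25,0]);print(r.fun.reshape(-1,2))
```

```text
[456.3 142.1   0.2   0. ] yaw 0.1798 rib [431.7 137.6]
[[-0.1 -0.4]
 [ 0.3 -0.7]
 [-0.4 -0.7]
 [-0.4 -0.3]
 [-0.9 -0.6]
 [ 1.4  0.1]
 [ 0.5  1.3]
 [-0.5  1.3]]
[456.4 141.6   0.2  -1.6] yaw 0.1800 rib [431.8 137.2]
[[ 0.1 -0. ]
 [-0.1 -0.3]
 [-0.7 -1.1]
 [-0.2 -0.7]
 [-0.8 -0.5]
 [ 1.4  0.3]
 [ 0.5  1. ]
 [-0.4  1. ]]
```

```bash
python3 -m creep '45 0 0 3 0;45 0 0 6 0;45 0 0 9 0;45 0 0 10.8 0;45 0 0 11.5 0;45 0 0 11.5 0;0 0 0 11.5 0;0 0 0 11.5 0;0 0 0 11.5 0;0 0 0 11.5 0;0 0 0 11.5 0;0 0 0 11.5 0;0 0 0 11.5 0;0 0 0 11.5 0' 100; python3 look.py
```

```text
clock: 8.3
eef_pos: [431.9, 136.5, 182.7]
tcp_rot: [-3.142, -0.0, 0.179]
contact_force: [-1.3, -1.9, 6.7]
opening: 0.09
8.3 [431.9 136.5 182.7] [-3.1416e+00 -1.0000e-04  1.7860e-01] [-1.3 -1.9  6.7] 0.09
```

```bash
python3 -m creep '0 0 0 -1 0;0 0 0 -3 0;0 0 0 -6 0;0 0 0 -9 0;0 0 0 -9 0;0 0 0 -9 0'; python3 look.py wrist:w4 scene:s4 top:t4
```

```text
clock: 8.9
eef_pos: [431.9, 136.6, 273.8]
tcp_rot: [-3.141, -0.003, 0.179]
contact_force: [-0.8, -1.0, -3.1]
opening: 0.09
8.9 [431.9 136.6 273.8] [-3.1412e+00 -2.6000e-03  1.7870e-01] [-0.8 -1.  -3.1] 0.09
```

View pics/w4.png

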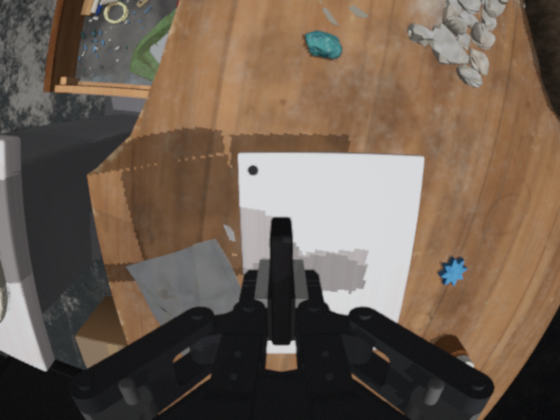

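View pics/s4.png

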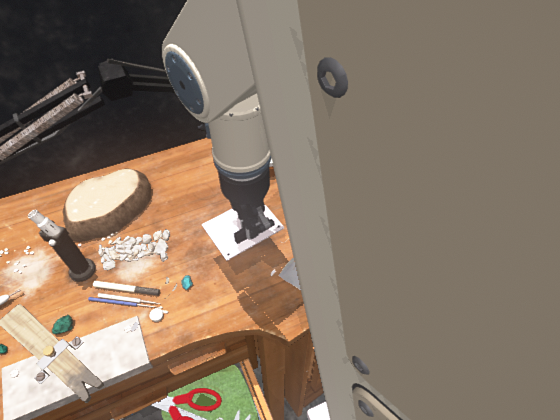

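```bash
cat >> h.py <<'E'
def cloudw(i,mask):
    d=i['d'];v,u=np.nonzero(mask&(d>0));z=d[v,u]
    f=210/np.tan(np.radians(float(i['vertical_fov'])/2))
    a=u-i['cx'];b=v-i['cy'];r=np.hypot(a,b);th=r/f;k=z*np.tan(th)/np.maximum(r,1e-9)
    W=i['world_to_cam'];return (np.c_[a*k,b*k,z]-W[:3,3])@W[:3,:3]
def plane(P):
    for _ in range(5):
        A=np.c_[P[:,:2],np.ones(len(P))];c=np.linalg.lstsq(A,P[:,2],rcond=None)[0];e=P[:,2]-A@c
        P=P[np.abs(e)<max(2.5*e.std(),.5)]
    return c,e.std(),len(P)
E
python3 - <<'E'
from h import *
np.set_printoptions(precision=4,suppress=True)
for k in('w3','w4'):
    i=dict(np.load(f'pics/{k}.npz'));p=cv2.imread(f'pics/{k}.png')
    m=np.zeros(p.shape[:2],bool)
    if k=='w4': m[165:255,300:410]=1
    else: m[140:255,305:355]=1
    P=cloudw(i,m);c,e,n=plane(P);print(k,c,e,n,'z',P.mean(0))
    print('tilt along yaw dir',c[:2]@[np.cos(.179),np.sin(.179)],c[:2]@[-np.sin(.179),np.cos(.179)])
E
```

```text
w3 [0.002  0.0001 4.422 ] 0.6328611080584138 5627 z [469.5601 148.8934   5.3899]
tilt along yaw dir 0.002014171589425146 -0.00028822083127249556
w4 [ 0.002   0.0011 95.2966] 0.5541279809124029 9678 z [461.5056 175.6617  96.4269]
tilt along yaw dir 0.002191687607886263 0.000753933822695011
```

```bash
python3 -m creep '0 -1 2 -0.5 2;0 -2 5 -0.5 4;0 -3 8 -0.5 6;0 -4 11 -0.5 8;0 -5 14 -0.5 10;0 -6 17 -0.5 12;0 -7 20 -0.5 14;0 -8 23 -0.5 16;0 -8.7 25 0 17;0 -9 25.8 0 17;0 -9 25.8 0 17;0 -9 25.8 0 17;0 -9 25.8 2 17;0 -9 25.8 4 17;0 -9 25.8 4.5 17;0 -9 25.8 4.5 17;0 -9 25.8 4.5 17'; python3 look.py wrist:w5
```

```text
clock: 10.75
eef_pos: [388.8, -133.2, 227.6]
tcp_rot: [3.141, 0.001, -0.117]
contact_force: [0.7, 0.3, -2.2]
opening: 0.092
10.75 [ 388.8 -133.2  227.6] [ 3.1409e+00  1.3000e-03 -1.1720e-01] [ 0.7  0.3 -2.2] 0.092
```

View pics/w5.png

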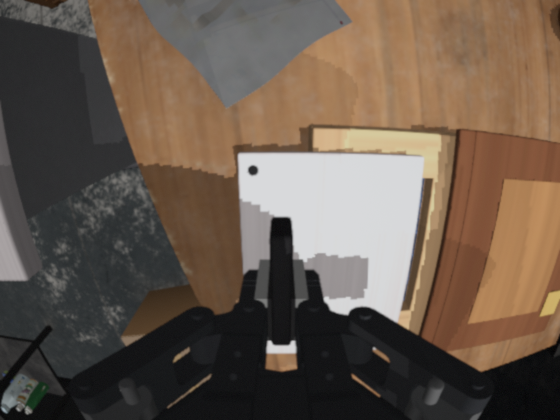

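Run:
```python
from h import *
np.set_printoptions(precision=1,suppress=True)
i=dict(np.load('pics/w5.npz'));c=np.array([503.5,-145.8,0]);R=Rz(-.1175)
def at(px,z):
    r=least_squares(lambda v:(projw(i,[v[0],v[1],z])-px).ravel(),[400,-130]);return R.T@(np.r_[r.x,z]-c)
print('plate BL',at((424,156),49.8),'FL',at((238.5,153),49.8),'mid back',at((415.5,235),49.8))
print('lid FL',at((459,129),45),'FR', at((423,348),45),'case FL',at((312,127),30))
m=np.zeros((420,560),bool);m[165:255,300:405]=1
P=cloudw(i,m);print(plane(P),P.mean(0))
m[:]=0;m[160:300,505:550]=1
P=cloudw(i,m);print(plane(P)[0],P.mean(0))
m[:]=0;m[140:240,432:442]=1
P=cloudw(i,m);print(plane(P),P.mean(0))
```

```text
plate BL [-46.5  59.8  49.8] FL [-135.5   59.6   49.8] mid back [-45.7  18.2  49.8]
lid FL [-24.8  74.3  45. ] FR [-19.7 -68.7  45. ] case FL [-100.2   70.    30. ]
(array([-0. ,  0. , 50.6]), np.float64(0.5609489285029796), 9242) [ 426.6 -104.5   50.1]
[-0. -0. 47.] [ 546.3 -135.1   45.5]
(array([-0.1, -0. , 55.5]), np.float64(0.5650132004789022), 982) [ 481.7 -105.8   30. ]
```

```bash
python3 -m creep '0 0 0 0.5 0;0 0 0 1 0;0 0 0 1.2 0;0 0 0 1.28 0;0 0 0 1.28 0;0 0.5 0 1.28 0;0 1 0 1.28 0;0 1.5 0 1.28 0;0 1.5 0 1.28 0'; python3 look.py wrist:w6
python3 - <<'E'
from h import *
np.set_printoptions(precision=2,suppress=True)
i=dict(np.load('pics/w6.npz'))
m=np.zeros((420,560),bool);m[165:255,300:400]=1
P=cloudw(i,m);print(plane(P),P.mean(0))
E
```

```text
clock: 11.7
eef_pos: [404.9, -135.4, 215.2]
tcp_rot: [3.14, -0.001, -0.117]
contact_force: [-1.0, -0.0, -2.0]
opening: 0.09
11.7 [ 404.9 -135.4  215.2] [ 3.1405e+00 -8.0000e-04 -1.1730e-01] [-1. -0. -2.] 0.09
(array([-0.  , -0.  , 37.63]), np.float64(0.5540624832034291), 8789) [ 441.71 -106.65   37.69]
```

View pics/w6.png

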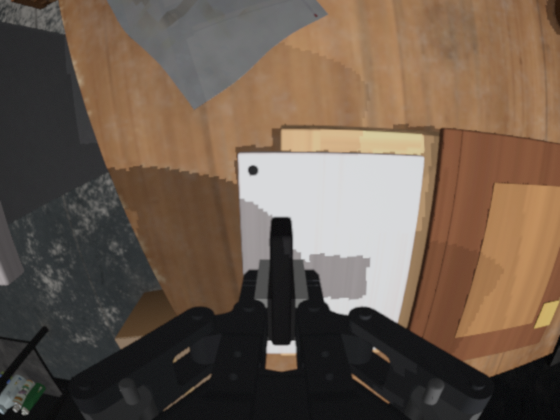

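```bash
python3 -m creep '0 0.2 0 0.08 0;0 0.5 0 0.1 0;0 0.8 0 0.1 0;0 1.1 0 0.1 0;0 1.4 0 0.1 0;0 1.4 0 0.1 0'; python3 -m creep '0 0.3 0 0 0;0 0.6 0 0 0;0 0.9 0 0 0;0 1.1 0 0 0;0 1.1 0 0 0'; python3 look.py wrist:w7
python3 - <<'E'
from h import *
np.set_printoptions(precision=2,suppress=True)
i=dict(np.load('pics/w7.npz'))
m=np.zeros((420,560),bool);m[165:255,300:370]=1
P=cloudw(i,m);print(plane(P),P.mean(0))
m[:]=0;m[160:300,450:500]=1
P=cloudw(i,m);print(plane(P),P.mean(0))
E
```

```text
clock: 12.35
eef_pos: [418.8, -136.9, 214.2]
tcp_rot: [3.141, -0.001, -0.117]
contact_force: [-0.9, 0.0, -1.4]
opening: 0.092
clock: 12.85
eef_pos: [430.0, -138.3, 214.2]
tcp_rot: [3.14, -0.001, -0.117]
contact_force: [0.8, 0.4, -1.1]
opening: 0.094
12.85 [ 430.  -138.3  214.2] [ 3.1405e+00 -8.0000e-04 -1.1710e-01] [ 0.8  0.4 -1.1] 0.094
(array([ 0.  ,  0.  , 36.24]), np.float64(0.5540726688469447), 6137) [ 459.25 -108.69   36.65]
(array([-0.  , -0.01, 46.1 ]), np.float64(0.576022999723384), 6848) [ 534.27 -126.65   45.54]
```

View pics/w7.png

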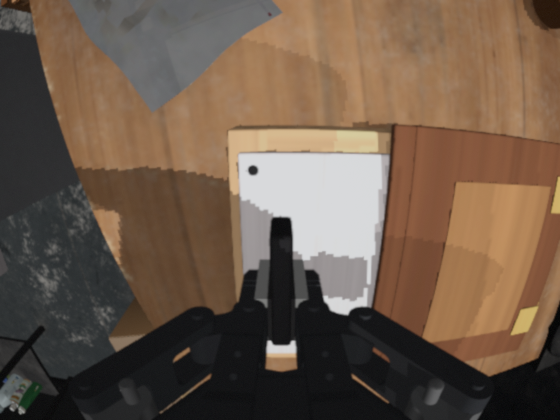

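```bash
python3 -m creep '0 0.15 0 0 0;0 0.3 0 0 0;0 0.4 0 0 0;0 0.45 0 0 0;0 0.45 0 0 0'
```

```text
clock: 13.4
eef_pos: [434.2, -138.7, 214.1]
tcp_rot: [3.141, -0.0, -0.117]
contact_force: [-1.5, -0.4, -1.1]
opening: 0.094
```

```bash
python3 -m creep '0 0.05 0 0 0;0 0.1 0 0 0;0 0.15 0 0 0;0 0.15 0 0 0'
```

```text
clock: 13.8
eef_pos: [434.8, -138.7, 213.8]
tcp_rot: [3.141, 0.002, -0.117]
contact_force: [-5.6, 0.6, 0.5]
opening: 0.094
```

```bash
python3 -m creep '0 0.05 0 0.05 0;0 0.05 0 0.1 0;0 0.05 0 0.15 0;0 0.05 0 0.15 0;0 0.05 0 0.15 0'
```

```text
clock: 14.3
eef_pos: [434.9, -138.7, 212.5]
tcp_rot: [3.141, 0.003, -0.117]
contact_force: [-5.5, 0.9, 5.8]
opening: 0.095
```

```bash
python3 -m creep '0 0.05 0 0.03 0;0 0.05 0 0.05 0;0 0.05 0 0.05 0;0 0.05 0 0.05 0;0 0.05 0 0.05 0;0 0.05 0 0.05 0;0 0.05 0 0.05 0;0 0.05 0 0.05 0'; python3 look.py wrist:w8; python3 look.py top:t8
python3 - <<'E'
from h import *
np.set_printoptions(precision=4,suppress=True)
i=dict(np.load('pics/w8.npz'))
m=np.zeros((420,560),bool);m[165:255,300:370]=1
P=cloudw(i,m);print(plane(P),P.mean(0))
m[:]=0;m[160:300,450:500]=1
P=cloudw(i,m);print(plane(P),P.mean(0))
E
```

```text
clock: 15.1
eef_pos: [435.1, -138.7, 212.5]
tcp_rot: [3.141, 0.004, -0.117]
contact_force: [-7.7, 0.7, 12.2]
opening: 0.091
15.1 [ 435.1 -138.7  212.5] [ 3.1411  0.0043 -0.1171] [-7.7  0.7 12.2] 0.091
15.15 [ 435.1 -138.7  212.5] [ 3.1411  0.0043 -0.1171] [-7.9 -0.3 12.7] 0.093
(array([ 0.0014,  0.0006, 34.4589]), np.float64(0.5654029465565225), 6166) [ 463.4241 -108.8915   35.0618]
(array([-0.0037, -0.0072, 46.6011]), np.float64(0.5647532436541849), 6836) [ 537.0249 -125.738    45.5335]
```

View pics/w8.png

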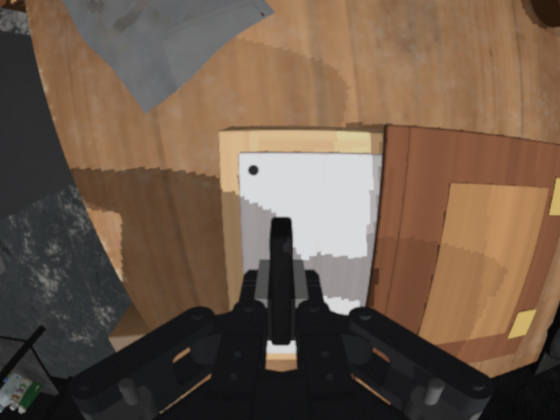

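```bash
python3 - <<'E'
from h import *
np.set_printoptions(precision=1,suppress=True)
i=dict(np.load('pics/w8.npz'));c=np.array([503.5,-145.8,0]);R=Rz(-.1175)
def at(px,z):
    r=least_squares(lambda v:(projw(i,[v[0],v[1],z])-px).ravel(),[400,-130]);return R.T@(np.r_[r.x,z]-c)
print('plate FL',at((239,153),35),'L at lip',at((381,154),35),'FR~',at((267,353),35),'case FL',at((220.5,131),30),'lidFL',at((387,126),45))
E
python3 look.py; python3 -c "
from rig import sign_off
print(sign_off())"
```

```text
plate FL [-89.2  59.6  35. ] L at lip [-23.2  59.8  35. ] FR~ [-78.6 -60.2  35. ] case FL [-98.4  69.5  30. ] lidFL [-24.3  73.8  45. ]
15.2 [ 435.1 -138.7  212.5] [ 3.1411  0.0042 -0.1171] [-7.6  1.  11.9] 0.09
the job is handed in; nothing more can be done
None
```

I shut the lid, slid the cover plate under its lip and handed the job in with the gripper still holding the plate against the case. It took 15.2 s of the 61 s allowed.

- **Lid:** I pushed it shut from above with closed fingers. It stopped at a top height of about 44.6 mm, where the drawing gives 45 mm. It did not rise while the plate went in; the wrist camera's depth read it at 45.5 mm throughout.
- **Plate position:** it slid in without touching until it met the front wall. Its front left corner measures at case x −89 mm and y +59.6 mm. That puts the back edge about 1 mm from the wall and the plate within 1 mm of centre. It is square to within 0.001 rad by the gripper's yaw, which the camera's two side points agree with to about 0.003 rad.
- **Plate on the case:** its top is at 35 mm and its tilt about 0.002 rad, so it is lying flat on the rim.
- **Pressing force:** the gauge reads about 12 N downward, roughly 13–14 N allowing for the plate's weight. That is somewhat more than the 10 N you asked for. There is also about 8 N holding it against the wall, with the grip set to 100 N.
- **Not checked:** I never measured the jar, star and stone again. The arm's path stayed clear of them. The stone and star showed nothing unusual in the wrist picture after the lift, when the jar was mostly out of view.
- **Small disagreements:** the case's front left corner measured 1.6 mm off the drawing in the last picture, which is within the calibration's 2 mm. The plate's front right corner was hidden by the gripper, so the reading there (x −79 mm) is not a true corner.

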